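# Lower the ratchet hold-down onto the panel

## Task

Bring the hold-down of the ratchet winch beside the panel saw down onto the board. Lift the pawl clear and swing it over past upright until it stays parked, then wind the crank backward, by feel, until the rubber pad holds the board down firmly (about 60 newtons, never more than 100), and lower the pawl back into the teeth so the winch is locked again. Never force the toothed wheel against the pawl, let go of everything at the end, and leave the other things on the table alone.

Things in the scene. Friction and masses are not known exactly. Their poses are not given: they have to be found in the camera images.
- winch: Winch stand fixed to the table, turned by up to 0.3 rad; white gearbox 70 x 58 mm, top at 185 mm. Origin on the table under the wheel's axis, z up. In its frame the axis runs along y at x = 0, height 140 mm; wheel and crank on the -y side, foot on the +y side. Pawl pivot: parallel to it at x = +62, height 215.5 mm, on a thin plate at y = +2 to +8 mm. 20 mm or more free around grip and knob.
- wheel (a joint): Angle q of the toothed wheel and its crank, 0 at the start, positive = backward = lowering: the wheel's top goes to +x of the winch. The engaged pawl stops it within 0.1 rad. Grip centre at x = 70 sin(2.007+q) mm, height 140 + 70 cos(2.007+q) mm in the winch frame. The foot goes down 8 mm per rad. A brake drags with 0.85 N m (12 N at the grip); the wheel stays where it is left.
- crank_grip (a point): On the crank's black grip, a sleeve 20 mm thick and 82 mm long along the winch's y (y = -54 to -136 mm), spinning freely on its pin: pinch it from above, fingers closing along the winch's x. This point is at y = -104 mm, the best place to pinch, clear of the crank arm (y = -45 to -53 mm). At the start x = +63 mm, height 110 mm.
- pawl_angle (a joint): Angle q of the pawl about its pivot, positive = lifted. About 0 in the teeth (up to 0.2 on a tooth's back). Let go below 1.2 rad it falls back into the teeth; above 1.9 rad (past upright) it falls the other way to its parked rest at 2.55 rad and stays. Knob centre at x = 62 - 52 cos(0.262+q) mm, height 215.5 + 52 sin(0.262+q) mm in the winch frame.
- pawl_knob (a point): Centre of the pawl's black lift knob, a disc 20 mm across and 14 mm thick along the winch's y, at y = -30 mm of the winch: pinch it from above, fingers closing along the winch's y; it may turn between them. At the start x = about +12 mm, height 229 mm, over the wheel's top.
- ratchet: The toothed wheel with its crank: 12 saw teeth, 110 mm across, 14 mm thick, centred on y = -30 mm of the winch. Origin on the wheel's axis, at y = 0 of the winch. More than 30 N between the pawl and the teeth strains them.
- foot: The hold-down foot: a vertical toothed bar with an arm to +y, moved by the wheel only; origin at the winch's origin at the start. Its round rubber pad, 44 mm across, sits on a stiff spring of 20 N per mm (7 mm at most). Each newton on the pad adds 0.114 N to the push needed at the crank's grip along its circle: once the pad touches, that push grows by 18 N per rad of wheel.
- pad_face (a point): Middle of the pad's underside as if its spring were not squeezed (it moves with the foot): x = 0, y = +150 mm of the winch, 75 mm above the table at the start. Below lies the board, 280 x 200 x 18 mm, on a plywood packer of varying, unmeasured height: the gap is 14 to 27 mm (contact at a wheel angle of 1.7 to 3.4 rad) and has to be felt.
- glue: Bystander: white glue bottle, 56 mm across, 150 mm tall; origin at its foot.
- tape: Bystander: grey tape measure, 70 x 35 x 68 mm, standing; origin under its middle.
- wrench: Bystander: steel wrench, 160 mm long, lying; origin under its middle.
- pawl: The pawl, a dark steel finger 56 mm from pivot to nose, 12 mm thick, that lies from the pivot to the top of the wheel; origin on the pivot axis at y = 0 of the winch. The upright with the black knob is part of it.

How it is judged:
By the outcome, as a careful person would: the job done as asked, in the order asked, and still so for the second after the job is handed in, with the robot touching nothing.
It also fails if it takes over 67 s, if anything falls off the work surface, if the arm or the gripper's body presses on something with over 40 N, if the wrist force passes 120 N, or if a joint passes its speed limit or range.

## Robot

A 6-joint arm with a two-finger parallel gripper is mounted at the origin on the work surface. World frame = base frame: x ahead of the robot, y to its left, z up, the work surface at z = 0. Lengths are in m, angles in rad, forces in N, time in s.
With the tool pointing down it reaches from about 0.35 to 1 m from the base axis. Payload 7.1 kg.
Tool frame: the origin (TCP) lies at the very end of the fingers, on their centre line; the grasp point (between the pads) lies 19 mm behind it; z points along the fingers, y is the line along which they close (so a half turn about z gives the same grasp; the last joint's range is limited). The gripper opens to 85 mm and grips with 20 to 120 N. Pads are 22 mm wide; open, the fingers measure 114 mm over their backs; the gripper's body (76 mm by 85 mm) begins 54 mm behind the grasp point. The pads swing forward as they close: fully open they stand 13 mm farther back than shut.
Start: joints at [1.279, 0.423, 1.63, -0, 1.089, -0.019], TCP at [0.168, 0.602, 0.231] pointing down, gripper open.
Joint ranges: [-3, 3], [-0.9, 2.11], [0.09, 2.58], [-1.31, 4.45], [0.11, 2.69], [-2.54, 2.54]. Speed limits (rad/s): [2.39, 2.39, 3.01, 3.14, 3.14, 3.14].

## Interface

Orientations are given as a unit quaternion [w, x, y, z].
In Python, from rig import r gives the robot as it stands. The module is installed in compiled form; this text tells all that it offers. Calls block until the motion is done:
- r.move_pose(position, orientation): joint-space move of the TCP to a pose.
- r.move_straight(position, rotation=None, feed=0.15): straight line of the TCP; rotation=None keeps the orientation; feed is the mean speed in m/s.
- r.set_joints(angles): joint-space move.
- r.command_gripper(opening, newtons=None): finger opening in m; newtons is the grip in N (None keeps the last); returns when the fingers have stopped.
- r.wait(seconds).
- r.ik(position, orientation): joint angles nearest the present ones, or None.
- r.sense(): the state.
- r.read_camera(name): name is "scene" or "top" or "wrist"; returns the picture (384x512x3 uint8, blue, green, red); there is no depth.
- r.camera_params(name): a dict with "intrinsics" (3x3 intrinsics, pixels), "world_from_camera" (4x4, takes a point from camera to world coordinates); the wrist camera has in their place "tool_from_camera" (4x4, takes a point from camera to tool coordinates, whose origin is the TCP and whose axes are the flange's). Camera axes: x right, y down, z forward; pixel columns grow to the right and rows downward; lengths in m; the calibration is good to about 2 mm. A picture is of the moment at which its call begins: read the wrist's pose just before it. camera_params takes no time and is no camera call.
A pose or a line that the arm cannot do raises r.Unreachable and nothing moves.
- r.sign_off(): hands the job in; it is judged then, once.
The state is a dict: "time_s": time; "qpos": joint angles; "qd": joint speeds; "effort": joint torques, N m; "ee_pos": TCP position; "ee_rot": TCP orientation; "ft_force": force on the tool from outside, world axes, zero at the start; "moment": the same for the moment, N m; "opening": finger opening in m; "finger_force": force on a finger pad.
Only numpy, scipy, OpenCV 4.12 (cv2) and the standard library are available. Lean on these libraries where they do the work, as an engineer would, in place of code of your own. Each camera call takes 0.05 s, during which the arm holds its last target. There are 200 camera calls.

## Working session

There is one attempt and no reset: what is moved stays moved. The work goes in short steps, each a Python script; the robot and the scene stay as the last script left them, time stands still between calls to the robot, and variables do not carry over. Pictures are saved under pics/ and viewed, at most 10 in all, crops included, and the job is handed in when it is done.

```bash
mkdir -p pics
python3 - <<'E'
from rig import r
import cv2,numpy as np
for n in("scene","top"):
    im=r.read_camera(n); cv2.imwrite(f"pics/{n}0.png",im)
    p=r.camera_params(n); print(n,np.round(p["intrinsics"],1).tolist(),np.round(p["world_from_camera"],3).tolist())
print(np.round(r.camera_params("wrist")["tool_from_camera"],3).tolist(),r.camera_params("wrist")["intrinsics"].tolist())
s=r.sense();print(s)
a=[cv2.imread(f"pics/{n}0.png") for n in("scene","top")]
E
```

```text
scene [[399.7, 0.0, 256.3], [0.0, 399.7, 187.9], [0.0, 0.0, 1.0]] [[0.624, 0.57, -0.535, 1.138], [0.781, -0.465, 0.416, -0.45], [-0.012, -0.677, -0.736, 0.905], [0.0, 0.0, 0.0, 1.0]]
top [[490.5, 0.0, 256.7], [0.0, 490.5, 199.8], [0.0, 0.0, 1.0]] [[-0.028, -0.996, 0.081, 0.502], [-1.0, 0.028, 0.001, -0.035], [-0.003, -0.081, -0.997, 1.438], [0.0, 0.0, 0.0, 1.0]]
[[0.0, -0.964, -0.266, 0.067], [1.0, 0.0, -0.0, 0.0], [0.0, -0.266, 0.964, -0.142], [0.0, 0.0, 0.0, 1.0]] [[267.44081930243885, 0.0, 258.3855585879264], [0.0, 267.44081930243885, 187.523238668545], [0.0, 0.0, 1.0]]
{'time_s': 0.1, 'qpos': array([ 1.27900750e+00,  4.23727395e-01,  1.63057798e+00,  2.03573429e-05,
        1.08858941e+00, -1.90063017e-02]), 'qd': array([-0.00023077, -0.00024076, -0.00330477, -0.00079784,  0.00101772,
       -0.00050072]), 'effort': array([ 3.45542901e-05, -5.58422256e+01, -2.82444924e+01, -7.13084205e-05,
        3.08513496e-03,  7.07696685e-06]), 'ee_pos': array([0.16822198, 0.60145051, 0.23066052]), 'ee_rot': array([-1.09673932e-04,  1.35973440e-01,  9.90712269e-01, -6.41826948e-04]), 'ft_force': array([ 0.9085264 , -0.59269747,  0.05620079]), 'moment': array([-0.05065282, -0.01715253,  0.02816387]), 'finger_force': 0.0, 'opening': 0.08543600014408403}
```

View pics/scene0.png

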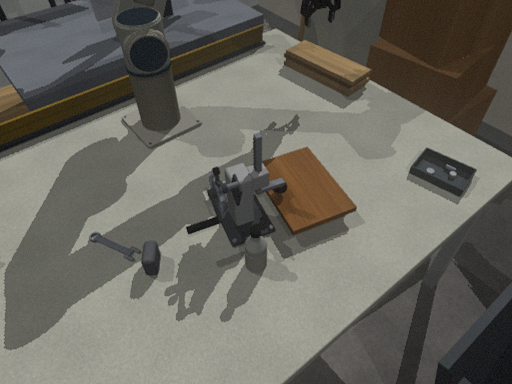

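View pics/top0.png

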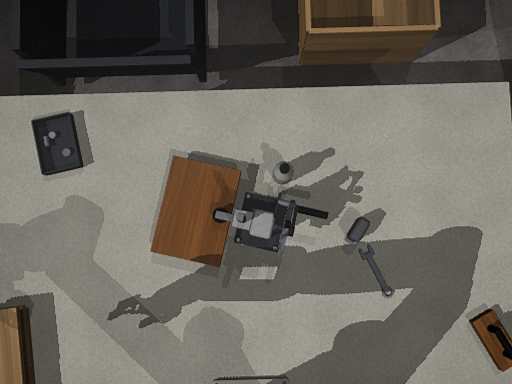

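The scene and top views show the winch stand near top pixel (262,222) with the grip pointing right at (297–328, 209–215). The board is to its left, the glue is at (283,172), the tape at (357,229) and the wrench at (377,270). I'll zoom in on both views.

Run:
```python
import cv2,numpy as np
a=cv2.imread("pics/top0.png")[165:285,200:340]; b=cv2.imread("pics/scene0.png")[125:275,180:300]
A=cv2.resize(a,None,fx=3,fy=3,interpolation=cv2.INTER_CUBIC);B=cv2.resize(b,None,fx=3,fy=3,interpolation=cv2.INTER_CUBIC)
c=np.zeros((450,780,3),np.uint8);c[:360,:420]=A;c[:450,420:]=B
c=np.clip(c.astype(float)*1.6,0,255).astype(np.uint8)
cv2.imwrite("pics/zoom1.png",c)
```

```text
(no output)
```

View pics/zoom1.png

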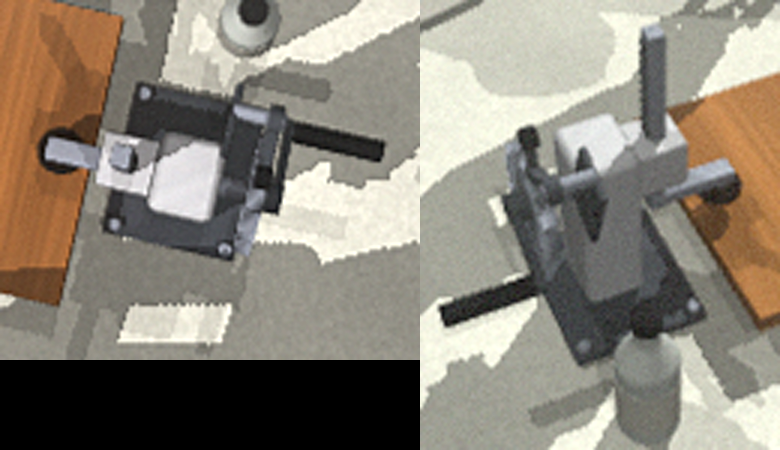

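The zoom shows the knob at about top (288,222) and scene (216,171). The grip tip is at about top (328,215) and scene (188,230), so winch yaw is around -0.19. Next I triangulate these and take two close wrist views.

```bash
cat > h.py <<'E'
from rig import r
import cv2,numpy as np
from scipy.spatial.transform import Rotation as R
def rot(q): q=np.asarray(q);return R.from_quat([q[1],q[2],q[3],q[0]])
def ray(K,T,uv):
    K=np.array(K);T=np.array(T);d=T[:3,:3]@np.linalg.solve(K,[uv[0],uv[1],1.]);return T[:3,3],d/np.linalg.norm(d)
def cam(n,state=None):
    p=r.camera_params(n)
    if n!="wrist":return p["intrinsics"],p["world_from_camera"]
    T=np.eye(4);T[:3,:3]=rot(state["ee_rot"]).as_matrix();T[:3,3]=state["ee_pos"]
    return p["intrinsics"],T@np.array(p["tool_from_camera"])
def tri(rays):
    A=sum(np.eye(3)-np.outer(d,d) for o,d in rays);b=sum((np.eye(3)-np.outer(d,d))@o for o,d in rays)
    p=np.linalg.solve(A,b);return p,max(np.linalg.norm(np.cross(p-o,d)) for o,d in rays)
def plane(ry,z): o,d=ry;return o+d*(z-o[2])/d[2]
def down(closing):   # tool down, y axis (closing) along world angle `closing`; half-turn nearest the present wrist
    y=np.array([np.cos(closing),np.sin(closing),0]);z=np.array([0,0,-1.]);
    q=R.from_matrix(np.c_[np.cross(y,z),y,z]).as_quat();return np.array([q[3],q[0],q[1],q[2]])
E
python3 - <<'E'
from h import *
S,T=cam("scene"),cam("top")
for n,s,t in(("knob",(216,171),(288,222.3)),("tip",(188,230.3),(328,215.3))):
    p,e=tri([ray(*S,s),ray(*T,t)]);print(n,p.round(4),round(e,4))
bb=[(200+u/3,165+v/3) for u,v in((145,92),(224,248),(113,225))]
print([plane(ray(*T,b),.015).round(3).tolist() for b in bb])
print([plane(ray(*T,b),.15).round(3).tolist() for b in((283,168),)],plane(ray(*T,(357,229)),.068))
c=down(0);print(r.ik([.45,-.1,.42],c),r.ik([.45,-.1,.42],down(np.pi/2)),r.ik([.45,-.1,.42],down(-np.pi/2)))
E
```

```text
knob [ 0.5424 -0.1086  0.2291] 0.0006
tip [ 0.5634 -0.2226  0.1105] 0.0031
[[0.63, -0.009, 0.015], [0.477, -0.081, 0.015], [0.502, 0.025, 0.015]]
[[0.689, -0.106, 0.15]] [ 0.52334743 -0.31066345  0.068     ]
[-2.44486538e-01 -9.41328956e-03  1.74173573e+00 -4.44089210e-16
  1.40927021e+00 -2.44486538e-01] [-2.44486538e-01 -9.41328956e-03  1.74173573e+00 -4.44089210e-16
  1.40927021e+00 -1.81528287e+00] [-2.44486538e-01 -9.41328956e-03  1.74173573e+00 -4.44089210e-16
  1.40927021e+00  1.32630979e+00]
```

Run:
```python
from h import *
import pickle
O=np.array([.5385,-.0765]);yaw=-.26;c,s=np.cos(yaw),np.sin(yaw)
W=lambda x,y,z:np.r_[O+[c*x-s*y,s*x+c*y],z]
print(r.sense()["time_s"])
out=[];crops=[]
for i,x in enumerate((-35,95)):
    r.move_pose(W(x/1e3,-.175,.42),down(yaw));r.wait(.2);st=r.sense();im=r.read_camera("wrist");cv2.imwrite(f"pics/w{i}.png",im)
    K,T=cam("wrist",st);Ti=np.linalg.inv(T);uv=[]
    for p in(W(.012,-.03,.229),W(.063,-.104,.11)):
        q=K@(Ti@np.r_[p,1])[:3];uv.append(q[:2]/q[2])
    m=np.mean(uv,0);u0=int(np.clip(m[0]-95,0,512-190));v0=int(np.clip(m[1]-130,0,384-260))
    print(np.round(uv,1).tolist(),u0,v0,st["ee_pos"].round(4),st["ft_force"].round(2))
    out.append((K,T,u0,v0));crops.append(cv2.resize(im[v0:v0+260,u0:u0+190],None,fx=2.1,fy=2.1,interpolation=cv2.INTER_CUBIC))
pickle.dump(out,open("w.pkl","wb"))
z=np.hstack(crops);cv2.imwrite("pics/wz.png",np.clip(z*1.5,0,255).astype(np.uint8));print(z.shape,r.sense()["time_s"])
```

```text
0.1
[[300.2, 42.6], [318.6, 111.7]] 214 0 [ 0.4599 -0.2363  0.4199] [-0.01 -0.21 -0.25]
[[185.3, 42.2], [239.1, 111.4]] 117 0 [ 0.5845 -0.2699  0.4207] [ 0.03 -0.69  0.27]
(546, 798, 3) 4.3583
```

View pics/wz.png

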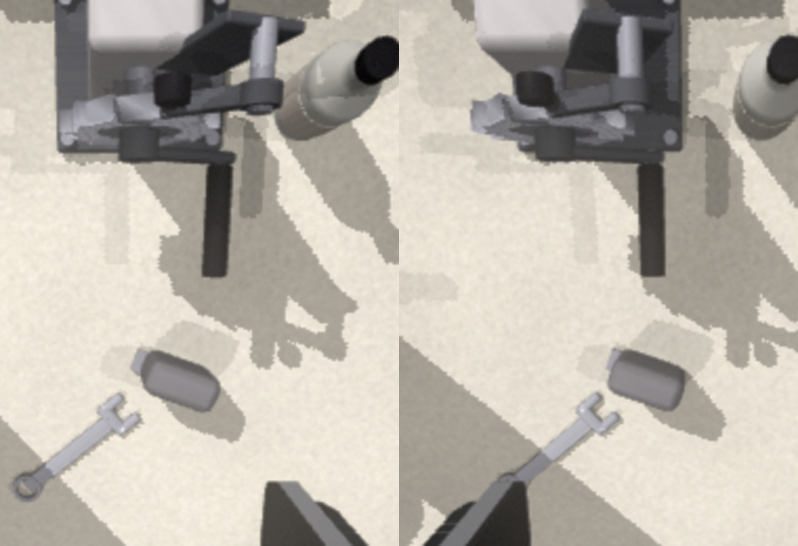

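The wrist views show the knob at crop (173,89) in the left view and (534,89) in the right, and the grip running from (220,165) to (215,276) and from (651,165) to (653,276). I'll refine both with dark masks and then fit the winch pose.

Run:
```python
from h import *
import pickle
w=pickle.load(open("w.pkl","rb"));res={"knob":[],"g0":[],"g1":[]}
# seeds in full pixels, from the 2.1x crops
seeds=[((173,89),(217,220)),((135,89),(253,220))]
for i,(K,T,u0,v0) in enumerate(w):
    im=cv2.imread(f"pics/w{i}.png");g=cv2.GaussianBlur(im,(3,3),0).max(2)
    for n,(a,b),hw,th in(("knob",seeds[i][0],(11,10),30),("grip",seeds[i][1],(12,33),45)):
        cx,cy=u0+a/2.1,v0+b/2.1;x0,y0=int(cx-hw[0]),int(cy-hw[1]);sub=g[y0:y0+2*hw[1],x0:x0+2*hw[0]]
        t,m=cv2.threshold(sub,0,255,cv2.THRESH_BINARY_INV|cv2.THRESH_OTSU)
        nl,lab,stt,cen=cv2.connectedComponentsWithStats(m);k=1+stt[1:,4].argmax();pts=np.argwhere(lab==k)[:,::-1]+[x0,y0]
        print(i,n,"otsu",t,"seed",(round(cx,1),round(cy,1)),"bbox",pts.min(0),pts.max(0),"mean",pts.mean(0).round(1),len(pts))
        if n=="grip":
            rows=np.unique(pts[:,1]);mid=np.array([(pts[pts[:,1]==v,0].min()+pts[pts[:,1]==v,0].max())/2 for v in rows]);wd=[(pts[:,1]==v).sum() for v in rows]
            sel=(rows>rows[0]+12)&(rows<rows[-1]-3);f=np.polyfit(rows[sel],mid[sel],1);print("  width",np.median(wd))
            for nm,v in(("g0",v0+165/2.1),("g1",v0+276/2.1)):res[nm].append(ray(K,T,(np.polyval(f,v),v)))
        else: res["knob"].append(ray(K,T,(cx,cy)))
S,Tp=cam("scene"),cam("top")
P={}
for n,rs in res.items():
    p,e=tri(rs);P[n]=p;print(n,p.round(4),"err",round(e,4))
rs=res["knob"]+[ray(*S,(216,171)),ray(*Tp,(288,222.3))];p,e=tri(rs);print("knob4",p.round(4),round(e,4));P["knob"]=p
d=P["g0"]-P["g1"];print("grip len",np.linalg.norm(d),"yaw from grip",np.arctan2(-d[0],d[1]),"yaw2 (z=.11)")
a,b=[np.mean([plane(q,.11) for q in res[k]],0) for k in("g0","g1")];d=a-b;print(a.round(4),b.round(4),np.linalg.norm(d),np.arctan2(-d[0],d[1]))
for k in("g0","g1"):print([plane(q,.11).round(4).tolist() for q in res[k]])
v=(P["g0"]+P["g1"])/2-P["knob"];print("yaw knob->gripmid",np.arctan2(v[1],v[0])-np.arctan2(-65,51),np.linalg.norm(v[:2]),"exp .0826")
```

```text
0 knob otsu 46.0 seed (296.4, 42.4) bbox [287  32] [306  51] mean [296.6  41.1] 351
0 grip otsu 72.0 seed (317.3, 104.8) bbox [305  71] [325 131] mean [316.5  98.9] 801
  width 12.0
1 knob otsu 57.0 seed (181.3, 42.4) bbox [172  33] [191  51] mean [181.8  41.8] 313
1 grip otsu 80.0 seed (237.5, 104.8) bbox [225  71] [248 131] mean [236.6  98.9] 815
  width 13.0
knob [ 0.5381 -0.1075  0.2296] err 0.0002
g0 [ 0.5822 -0.1439  0.1093] err 0.0003
g1 [ 0.5617 -0.2232  0.109 ] err 0.0003
knob4 [ 0.5398 -0.1076  0.2275] 0.0028
grip len 0.08195219596168178 yaw from grip -0.25268162032437036 yaw2 (z=.11)
[ 0.5822 -0.1439  0.11  ] [ 0.5617 -0.2231  0.11  ] 0.0818102240529924 -0.25305034204863824
[[0.5821, -0.1437, 0.11], [0.5822, -0.1442, 0.11]]
[[0.5616, -0.2228, 0.11], [0.5617, -0.2235, 0.11]]
yaw knob->gripmid -0.26451439707987034 0.0824509656768493 exp .0826
```

The measurements agree: grip length is 82 mm, its height 109 mm, the knob height 229 mm and yaw about -0.256. Now I pinch the knob and park the pawl.

```bash
cat >> h.py <<'E'
O=np.array([.5346,-.0755]);yaw=-.256;_c,_s=np.cos(yaw),np.sin(yaw)
def W(x,y,z): return np.r_[O+[_c*x-_s*y,_s*x+_c*y],z]       # winch frame (m) -> world
def knob(q): return W(.062-.052*np.cos(.262+q),-.030,.2155+.052*np.sin(.262+q))
def grip(q,y=-.104): return W(.07*np.sin(2.007+q),y,.14+.07*np.cos(2.007+q))
G=np.array([0,0,-.019])                                     # grasp point -> TCP, tool down
QK,QG=down(yaw+np.pi/2),down(yaw)
E
python3 - <<'E'
from h import *
def rep(t):
    s=r.sense();print(t,round(s["time_s"],2),(s["ee_pos"]-G).round(4),s["ft_force"].round(2),"open",round(s["opening"],4),"ff",round(s["finger_force"],1));return s
up=np.array([0,0,.07])
r.move_pose(knob(0)+G+up,QK);r.command_gripper(.032,25);rep("above")
r.move_straight(knob(0)+G,feed=.1);rep("at")
r.command_gripper(.0,25);s=rep("closed")
assert .011<s["opening"]<.017
for q in np.r_[.1:2.41:.23]:
    r.move_straight(knob(q)+G,feed=.12);s=rep(f"q{q:.2f}")
    if np.linalg.norm(s["ft_force"])>25 or s["opening"]<.011: print("STOP");break
E
```

```text
above 6.13 [ 0.5384 -0.1076  0.299 ] [ 0.48 -0.29  0.17] open 0.0319 ff 0.0
at 6.98 [ 0.5388 -0.1076  0.2294] [-0.2   1.16 -0.22] open 0.032 ff 0.0
closed 7.28 [ 0.539  -0.1075  0.2298] [0.66 1.12 2.21] open 0.0136 ff 30.5
q0.10 7.53 [ 0.5398 -0.1078  0.2337] [ 1.93  1.02 -5.07] open 0.0131 ff 29.1
q0.33 7.78 [ 0.5444 -0.109   0.2445] [-4.63  3.13  0.62] open 0.0132 ff 28.3
q0.56 8.03 [ 0.5525 -0.1111  0.2541] [-4.47  3.27  3.99] open 0.0134 ff 28.0
q0.79 8.28 [ 0.5622 -0.1136  0.2612] [-3.93  3.71  4.01] open 0.0135 ff 27.4
q1.02 8.53 [ 0.573  -0.1165  0.2658] [-3.02  2.28  4.02] open 0.0132 ff 26.6
q1.25 8.78 [ 0.5843 -0.1194  0.2678] [-2.36  3.33  3.68] open 0.0136 ff 26.0
q1.48 9.03 [ 0.596  -0.1225  0.2671] [-0.46  3.16  4.29] open 0.0136 ff 25.6
q1.71 9.28 [ 0.6073 -0.1255  0.2639] [-0.28  2.76  5.51] open 0.0134 ff 25.8
q1.94 9.53 [ 0.6179 -0.1283  0.2583] [1.6  3.04 5.14] open 0.0131 ff 26.7
q2.17 9.78 [ 0.627  -0.1306  0.2505] [3.5  1.6  6.08] open 0.0131 ff 28.9
q2.40 10.03 [ 0.6342 -0.1325  0.2409] [5.33 1.39 4.92] open 0.0134 ff 31.1
```

```bash
python3 - <<'E'
from h import *
r.command_gripper(.032,25);r.move_straight(knob(2.4)+G+[0,0,.07],feed=.2)
r.move_pose(grip(0)+G+[0,0,.12],QG);r.command_gripper(.044,50)
s=r.sense();im=r.read_camera("wrist");cv2.imwrite("pics/w2.png",np.clip(im*1.5,0,255).astype(np.uint8))
cv2.imwrite("pics/sc2.png",cv2.resize(np.clip(r.read_camera("scene")[110:270,170:310]*1.5,0,255).astype(np.uint8),None,fx=3,fy=3))
print(s["time_s"],(s["ee_pos"]-G).round(4),s["ft_force"])
E
python3 -c "
import cv2,numpy as np
a=cv2.imread('pics/sc2.png');b=cv2.imread('pics/w2.png')[:,80:450];z=np.zeros((480,790,3),np.uint8);z[:,:420]=a;z[:384,420:]=b;cv2.imwrite('pics/c2.png',z)"
```

```text
12.4167 [ 0.5698 -0.1921  0.2306] [-0.01261684 -0.02467242  0.13262949]
```

View pics/c2.png

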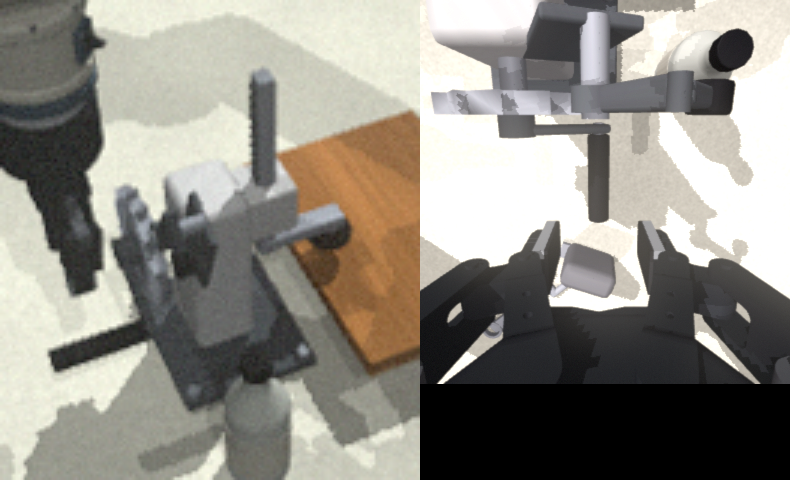

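The pawl is parked: its knob is on the far side at about (715,95) in the right panel. The grip sits centred between the fingers. Next I pinch it and wind the free part while recording the push.

```bash
cat >> h.py <<'E'
def push(q,n=1):
    t=W(np.cos(2.007+q),0,-np.sin(2.007+q))-W(0,0,0);rd=W(np.sin(2.007+q),0,np.cos(2.007+q))-W(0,0,0)
    F=[];E=[]
    for i in range(n):
        if i:r.wait(.02)
        s=r.sense();F.append(s["ft_force"]);E.append(s["ee_pos"])
    F=np.mean(F,0);return -F@t,F@rd,np.linalg.norm(F),np.mean(E,0),s
def wheel(p):    # wheel angle from the TCP
    d=p-G-W(0,0,.14);x=d[:2]@[_c,_s];return (np.arctan2(x,d[2])-2.007)%(2*np.pi)
E
python3 - <<'E'
from h import *
f0=r.sense()["ft_force"]
r.move_straight(grip(0)+G,feed=.12);s=r.sense();print("at",s["ft_force"].round(2))
r.command_gripper(0,60);s=r.sense();print("closed",s["opening"],s["finger_force"],s["ft_force"].round(2),(s["ee_pos"]-G).round(4),s["time_s"])
if .016<s["opening"]<.023:
  for q in np.r_[.1:1.41:.1]:
    r.move_straight(grip(q)+G,feed=.08);a=push(q);b=push(q,5)
    print(f"{q:.2f} wheel {wheel(b[3]):.3f} push {a[0]:.2f} {b[0]:.2f} rad {b[1]:.2f} |F| {b[2]:.1f} open {b[4]['opening']:.4f} t {b[4]['time_s']:.2f}")
    if b[2]>40:print("STOP");break
E
```

```text
at [-0.69 -0.07 -0.39]
closed 0.018219832816666115 58.40935707092285 [-2.89  0.44  5.05] [ 0.5696 -0.1922  0.1112] 14.0167
0.10 wheel 0.089 push 3.84 3.65 rad -5.22 |F| 6.4 open 0.0185 t 14.33
0.20 wheel 0.187 push 4.31 4.26 rad -6.39 |F| 7.7 open 0.0181 t 14.65
0.30 wheel 0.283 push 4.09 4.29 rad -7.05 |F| 8.3 open 0.0181 t 14.97
0.40 wheel 0.375 push 4.71 4.62 rad -8.50 |F| 9.7 open 0.0181 t 15.28
0.50 wheel 0.466 push 4.97 5.29 rad -8.67 |F| 10.2 open 0.0182 t 15.60
0.60 wheel 0.555 push 5.45 6.04 rad -8.51 |F| 10.5 open 0.0182 t 15.92
0.70 wheel 0.644 push 6.41 6.66 rad -7.76 |F| 10.2 open 0.0179 t 16.23
0.80 wheel 0.735 push 7.48 7.58 rad -5.05 |F| 9.2 open 0.0184 t 16.55
0.90 wheel 0.830 push 8.73 8.10 rad -1.97 |F| 8.5 open 0.0183 t 16.87
1.00 wheel 0.932 push 8.84 8.29 rad 1.52 |F| 8.6 open 0.0183 t 17.18
1.10 wheel 1.041 push 8.75 8.49 rad 3.62 |F| 9.3 open 0.0181 t 17.50
1.20 wheel 1.153 push 7.89 7.61 rad 3.97 |F| 8.6 open 0.0182 t 17.82
1.30 wheel 1.264 push 6.50 6.86 rad 4.69 |F| 8.3 open 0.0182 t 18.13
1.40 wheel 1.374 push 5.90 6.37 rad 4.05 |F| 7.5 open 0.0182 t 18.45
```

Run:
```python
from h import *
def rep(q,t):
    b=push(q,5);e=b[3]-(grip(q)+G);tt=W(np.cos(2.007+q),0,-np.sin(2.007+q))-W(0,0,0);rr=W(np.sin(2.007+q),0,np.cos(2.007+q))-W(0,0,0)
    print(t,f"push {b[0]:.2f} rad {b[1]:.2f} err tang {e@tt*1e3:.2f} rad {e@rr*1e3:.2f} mm, xyz",(e*1e3).round(2),"t",round(b[4]["time_s"],2),"mom",b[4]["moment"].round(2),"tilt",rot(b[4]["ee_rot"]).as_matrix()[:,2].round(4))
rep(1.4,"now");r.wait(.4);rep(1.4,"later")
for q in(1.45,1.5):
    r.move_straight(grip(q)+G,feed=.04);rep(q,q)
```

```text
now push 6.82 rad 3.73 err tang -1.81 rad -0.87 mm, xyz [ 1.88 -0.6   0.36] t 18.52 mom [-0.21 -0.8  -0.11] tilt [ 0.0039 -0.0012 -1.    ]
later push 6.70 rad 3.25 err tang -1.81 rad -0.85 mm, xyz [ 1.88 -0.59  0.35] t 18.98 mom [-0.22 -0.72 -0.05] tilt [ 0.0038 -0.0012 -1.    ]
1.45 push 8.08 rad 5.03 err tang -1.94 rad -0.89 mm, xyz [ 2.02 -0.64  0.25] t 19.3 mom [-0.18 -0.92 -0.  ] tilt [ 0.0041 -0.0013 -1.    ]
1.5 push 8.68 rad 5.55 err tang -1.77 rad -0.88 mm, xyz [ 1.88 -0.6   0.19] t 19.62 mom [-0.17 -0.89 -0.02] tilt [ 0.0038 -0.0012 -1.    ]
```

```bash
cat >> h.py <<'E'
def wind(qs,stop,feed=.03):
    import os,json
    for q in qs:
        r.move_straight(grip(q)+G,feed=feed);b=push(q,4);w=wheel(b[3])
        print(f"{q:.2f} wheel {w:.3f} push {b[0]:.2f} rad {b[1]:.2f} open {b[4]['opening']:.4f} t {b[4]['time_s']:.2f}")
        with open("log.txt","a") as f:f.write(f"{q} {w} {b[0]} {b[1]}\n")
        if b[0]>stop or b[2]>40:print("STOP");break
E
python3 -c "
from h import *
wind(np.arange(1.56,2.30,.06),12)"
```

```text
1.56 wheel 1.537 push 8.66 rad 4.84 open 0.0181 t 19.96
1.62 wheel 1.600 push 8.54 rad 4.83 open 0.0183 t 20.30
1.68 wheel 1.663 push 8.55 rad 4.34 open 0.0182 t 20.64
1.74 wheel 1.726 push 8.70 rad 3.97 open 0.0179 t 20.98
1.80 wheel 1.790 push 8.88 rad 3.58 open 0.0182 t 21.32
1.86 wheel 1.853 push 8.59 rad 2.08 open 0.0179 t 21.67
1.92 wheel 1.915 push 8.77 rad 1.90 open 0.0185 t 22.01
1.98 wheel 1.977 push 8.30 rad 0.44 open 0.0184 t 22.35
2.04 wheel 2.039 push 7.89 rad 0.29 open 0.0179 t 22.69
2.10 wheel 2.099 push 7.67 rad -1.13 open 0.0183 t 23.03
2.16 wheel 2.160 push 7.43 rad -1.07 open 0.0180 t 23.38
2.22 wheel 2.220 push 7.02 rad -1.64 open 0.0179 t 23.72
2.28 wheel 2.280 push 7.20 rad -1.80 open 0.0180 t 24.06
```

```bash
python3 -c "
from h import *
wind(np.arange(2.34,3.42,.06),10.5)"
```

```text
2.34 wheel 2.341 push 7.10 rad -2.74 open 0.0183 t 24.40
2.40 wheel 2.400 push 6.76 rad -2.60 open 0.0182 t 24.74
2.46 wheel 2.460 push 6.51 rad -2.92 open 0.0183 t 25.08
2.52 wheel 2.520 push 6.92 rad -3.54 open 0.0182 t 25.43
2.58 wheel 2.580 push 7.08 rad -3.24 open 0.0184 t 25.77
2.64 wheel 2.639 push 7.27 rad -3.01 open 0.0185 t 26.11
2.70 wheel 2.698 push 8.13 rad -3.25 open 0.0181 t 26.45
2.76 wheel 2.757 push 9.78 rad -3.48 open 0.0184 t 26.79
2.82 wheel 2.816 push 11.08 rad -3.69 open 0.0178 t 27.13
STOP
```

```bash
python3 -c "
from h import *
wind(np.array([2.88,2.94]),15)
L=np.loadtxt('log.txt');from scipy.optimize import curve_fit
L=L[L[:,1]>2.2]
f=lambda q,b,c,k,m:b+m*(q-2.5)+k*np.maximum(q-c,0)
print(curve_fit(f,L[:,1],L[:,2],p0=[7,2.65,18,0])[0])
print(curve_fit(lambda q,b,c:f(q,b,c,18,0),L[:,1],L[:,2],p0=[7,2.65])[0])
print(curve_fit(lambda q,b,c,k:f(q,b,c,k,0),L[:,1],L[:,2],p0=[7,2.65,18])[0])
"
```

```text
2.88 wheel 2.876 push 12.25 rad -4.04 open 0.0182 t 27.48
2.94 wheel 2.936 push 13.17 rad -3.57 open 0.0180 t 27.82
[ 6.88234896  2.61976622 21.34499017 -0.58374916]
[6.94064296 2.60126923]
[ 6.94064296  2.62594155 20.76124102]
```

Run:
```python
from h import *
wind(np.array([2.99]),20)
r.wait(.15);print("hold",push(2.99,4)[:2],wheel(r.sense()["ee_pos"]))
r.command_gripper(.044,25);s=r.sense();print("rel",s["ft_force"].round(2),s["opening"])
r.move_straight(grip(2.99)+G+[0,0,.15],feed=.2)
r.move_pose(knob(2.55)+G+[0,0,.09],QK);r.command_gripper(.036,25)
s=r.sense();print(s["time_s"],(s["ee_pos"]-G).round(4),knob(2.55))
im=r.read_camera("wrist");sc=r.read_camera("scene");cv2.imwrite("pics/w3r.png",im)
z=np.zeros((480,790,3),np.uint8);z[:,:420]=cv2.resize(np.clip(sc[110:270,170:310]*1.5,0,255).astype(np.uint8),None,fx=3,fy=3);z[:384,420:]=np.clip(im[:,80:450]*1.5,0,255);cv2.imwrite("pics/c3.png",z)
```

```text
2.99 wheel 2.986 push 15.07 rad -3.16 open 0.0182 t 28.13
hold (np.float64(14.718591464425874), np.float64(-1.5697144719516922)) 2.9860493330906714
rel [-0.54 -0.38 -0.12] 0.044161545174284195
31.1333 [ 0.6343 -0.1329  0.3225] [ 0.63458069 -0.13267987  0.2323302 ]
```

View pics/c3.png

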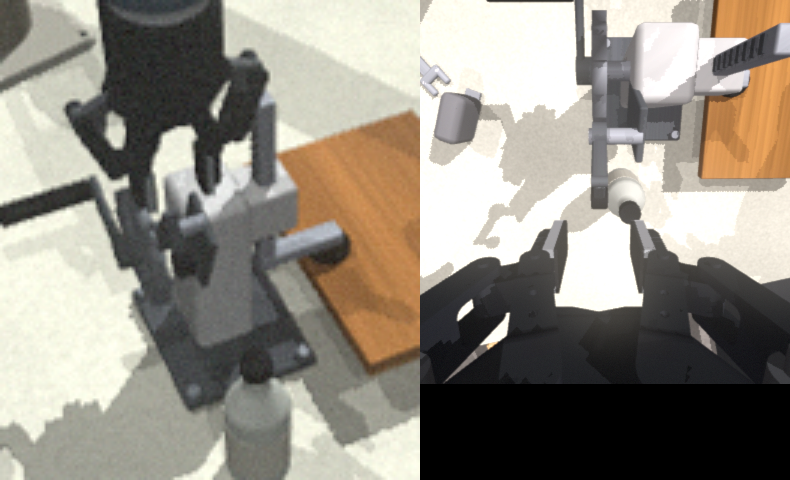

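The foot is pressed down, at about 58–70 N by angle and by push. The grip is released at the left, and the parked knob lies centred between the open fingers at about (600,195). I'll pinch it and lower the pawl.

Run:
```python
from h import *
def rep(t):
    s=r.sense();print(t,round(s["time_s"],2),(s["ee_pos"]-G).round(4),s["ft_force"].round(2),"open",round(s["opening"],4));return s
r.move_straight(knob(2.55)+G,feed=.12);rep("at")
r.command_gripper(0,25);s=rep("closed")
if .011<s["opening"]<.017:
  for q in np.r_[2.4:.29:-.23, .3,.25,.2]:
    r.move_straight(knob(q)+G,feed=.12 if q>.4 else .04);s=rep(f"q{q:.2f}")
    if s["opening"]<.011 or np.linalg.norm(s["ft_force"])>25:print("STOP");break
    if q<.5 and s["ft_force"][2]>7:print("touch");break
```

```text
at 32.13 [ 0.6351 -0.1328  0.233 ] [-0.27 -0.49 -0.45] open 0.036
closed 32.45 [ 0.6352 -0.1327  0.2334] [-0.59  1.45  4.11] open 0.0136
q2.40 32.7 [ 0.632  -0.1319  0.2398] [3.37 0.9  0.91] open 0.0131
q2.17 32.95 [ 0.6251 -0.1301  0.2496] [1.71 0.54 2.11] open 0.0133
q1.94 33.2 [ 0.6167 -0.1279  0.2574] [1.36 0.8  0.77] open 0.0133
q1.71 33.45 [ 0.6068 -0.1253  0.2634] [1.88 1.7  0.57] open 0.0137
q1.48 33.7 [ 0.5959 -0.1225  0.267 ] [2.05 1.79 2.67] open 0.0133
q1.25 33.95 [ 0.5846 -0.1195  0.2679] [1.89 2.61 5.06] open 0.0139
q1.02 34.2 [ 0.5731 -0.1165  0.266 ] [2.03 2.99 7.06] open 0.0136
q0.79 34.45 [ 0.5621 -0.1137  0.2612] [0.27 2.51 7.46] open 0.0132
q0.56 34.7 [ 0.5525 -0.1111  0.2538] [0.06 2.6  6.47] open 0.0133
q0.33 35.15 [ 0.5451 -0.1092  0.2448] [-1.35  3.63  7.25] open 0.0132
touch
```

Run:
```python
from h import *
for q in(.27,.22,.17,.12,.07):
    r.move_straight(knob(q)+G,feed=.04);s=r.sense();print(q,(s["ee_pos"]-G).round(4),s["ft_force"].round(2))
    if s["ft_force"][2]>11 or abs(s["ft_force"][0])>9:print("touch");break
r.command_gripper(.032,25);s=r.sense();p=s["ee_pos"];print("rel",s["ft_force"].round(2))
r.move_straight(p+[0,0,.08],feed=.15)
r.move_pose(W(-.035,-.175,.42),QG);r.wait(.2)   # same place as the first wrist view
s=r.sense();im=r.read_camera("wrist");cv2.imwrite("pics/w4.png",im);sc=r.read_camera("scene")
z=np.zeros((546,790,3),np.uint8);z[:480,:420]=cv2.resize(np.clip(sc[110:270,170:310]*1.5,0,255).astype(np.uint8),None,fx=3,fy=3)
c=cv2.resize(np.clip(im[0:182,200:323]*1.5,0,255).astype(np.uint8),None,fx=3,fy=3);z[:,420:420+369]=c;cv2.imwrite("pics/c4.png",z)
print(s["time_s"],s["ft_force"].round(2))
K,T=cam("wrist",s)
for q in(0,.1,.2,.3):
    v=K@(np.linalg.inv(T)@np.r_[knob(q),1])[:3];v=v[:2]/v[2];print(q,v.round(1),((v-[200,0])*3+[420,0]).round(0))
```

```text
0.27 [ 0.5435 -0.1088  0.2422] [-1.83  2.24  8.37]
0.22 [ 0.5423 -0.1085  0.2399] [-1.43  3.48  8.1 ]
0.17 [ 0.5411 -0.1082  0.2375] [-1.16  3.09  7.1 ]
0.12 [ 0.54   -0.1079  0.2351] [-1.12  3.36  6.5 ]
0.07 [ 0.5392 -0.1077  0.2326] [-1.51  3.98  7.9 ]
rel [ 0.53 -0.21 -0.24]
38.775 [0.51 0.04 0.11]
0 [300.4  42.7] [721. 128.]
0.1 [302.5  41.5] [727. 125.]
0.2 [305.1  40.4] [735. 121.]
0.3 [308.2  39.3] [745. 118.]
```

View pics/c4.png

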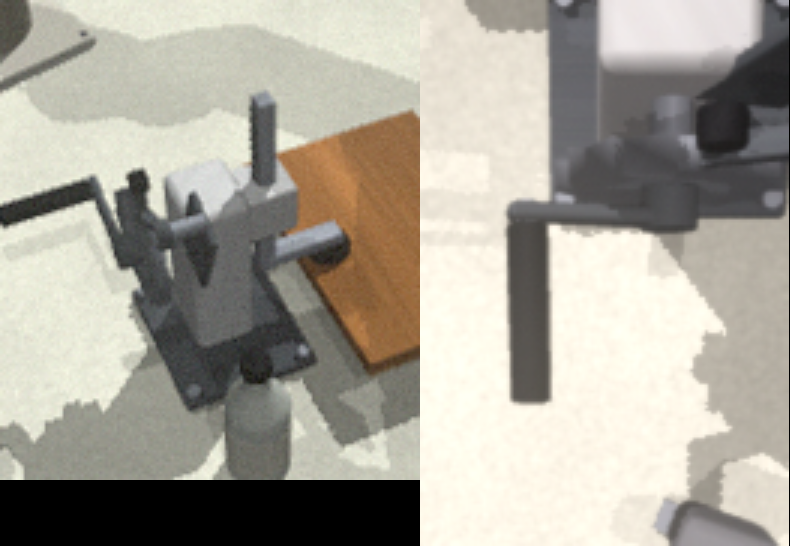

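The knob is back at (722,127), which matches pawl angle 0, so it is in the teeth. The crank stayed where I left it and nothing is being touched.

```bash
python3 -c "
from rig import r
print(r.sign_off())"
```

```text
the job is handed in; nothing more can be done
None
```

The job is handed in: the pad holds the board at an estimated 58–70 N (inferred from crank angle and push, not measured directly), the pawl is back in the teeth, and everything is let go at about 39 s on the robot's clock, against the 67 s limit.

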